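# Unlatch the larger fastener box and flip its lid open

## Task

Open the larger of the two grey fastener boxes: with a fingertip push its turn-button round until it lies along the side of the box, clear of the lid, then push the lid up by its front tab and ease it (do not fling it) over past upright so that it rests open by its own weight. Only push: do not take hold of the pin or the tab between the fingers, and do not pick up, tip or shove the box. Leave the smaller box shut and everything else where it is.

Things in the scene. Friction and masses are not known exactly. Their poses are not given: they have to be found in the camera images.
- big_box: the larger of two grey sheet-steel fastener boxes with hinged lids: 120 mm deep (own x), 180 mm wide (own y), 80 mm high, 1.1 to 2.2 kg, standing loose on the bench. Origin: centre of its underside; own x points from its front (with the lid's tab) to its hinged far side, own y to the side that carries the turn-button, z up. Its lid lies on it, 6 mm thick, top at 87 mm above the bench.
- big_lid (a joint): angle of the larger box's lid: 0 shut, grows as its front edge rises and swings back over the hinge, 1.95 rad is the open stop. A plain loose hinge with slight damping (0.25 kg lid): below about 1.5 rad it falls shut, above about 1.6 rad it falls gently open by itself and stays on the stop. Lifting it at the tab takes about 1 N
- big_tab (a point): centre of the bare-steel tab on the lid's front edge of the larger box: a flat plate 26 mm long (own x), 96 mm wide (own y), 6 mm thick that sticks out 25 mm in front of the box, 84 mm above the bench when shut, open space below it: a fingertip fits under it and pushes it up. It turns with the lid; its z is the lid's outer face
- big_hinge (a point): point on the hinge axis of the larger box's lid, middle of the far top rim, 80 mm above the bench and 60 mm behind the box's centre; the axis runs along the box's own y. The tab's centre is 133 mm from it
- big_latch (a joint): angle of the larger box's turn-button: 0 lies across the lid and bars it (the lid cannot rise); grows as the free end swings horizontally away from the robot (towards the box's far side, anticlockwise seen from above), 1.6 rad is its stop, where it lies along the box's side, clear of the lid. It stays where it is left; turning takes about 1 N at the pin
- big_pin (a point): middle height of the upright round pin on the free end of the larger box's turn-button: pin 12 mm in diameter, 25 mm tall (its foot 95 mm, its top 120 mm above the bench), 42 mm from the pivot. The bar itself is 16 mm wide, 6 mm thick, about 2 mm above the lid
- big_pivot (a point): point on the vertical pivot axis of that turn-button, at the height of the pin's middle (107 mm above the bench): 15 mm in front of the box's centre and 11 mm outside its +y side wall; a bracket 22 x 22 mm carries it there
- small_box: the smaller fastener box of the same make, 90 mm deep, 110 mm wide, 60 mm high (its turn-button's pin reaches 100 mm); origin and axes as for the larger. Leave it alone and shut
- small_lid (a joint): lid angle of the smaller box, 0 shut
- small_latch (a joint): turn-button angle of the smaller box, 0 across its lid
- screwdriver: bystander: screwdriver lying crosswise in front of the boxes, 190 mm long, 30 mm high at most; leave alone
- tape: bystander: black tape measure lying flat, 70 x 66 x 34 mm, between and beyond the boxes; origin centre of underside; leave alone
- spray_can: bystander: standing spray can, 64 mm across, 170 mm high; origin centre of underside; leave alone
- jar: bystander: glass jar, 70 mm across, 90 mm high; origin centre of underside; leave alone
- mug: bystander: white mug, 80 mm across, 95 mm high; origin centre of underside; leave alone
- offcut: bystander: wood offcut 160 x 70 x 38 mm, lying; origin centre of underside; leave alone
- wrench: bystander: wrench lying crosswise at the back; leave alone
There are look-alikes about, which are no part of the job. What is shaped like the big_box but purple or yellow is not meant.

How it is judged:
On the way, in this order (a step that is already met when the one before it is completed fails the run):
1. the larger box's turn-button is swung clear with the lid still shut (value of joint big_latch above 1.15 rad and value of joint big_lid below 0.12 rad), for 0.1 s.
2. the lid is past upright and lies back on its stop (value of joint big_lid above 1.8 rad), for 0.2 s.
At the end, for the whole second after the job is handed in: The larger lid rests still on its open stop (over 1.8 rad), its turn-button swung clear (over 1.15 rad), the box flat on the bench; the smaller box shut and latched (button under 0.35 rad); both boxes within 40 mm and everything else within 30 mm of the start (value of joint big_lid above 1.8 rad and velocity of joint big_lid below 0.1 rad/s and value of joint big_latch above 1.15 rad and angle between big_box's own z axis and vertical below 0.05 rad and height (world z) of big_box below 0.006 m and distance of each of big_box, small_box from where it was at the start of the episode below 0.04 m and linear speed of big_box below 0.02 m/s and value of joint small_lid below 0.1 rad and value of joint small_latch below 0.35 rad and distance of each of screwdriver, tape, spray_can, jar, mug, offcut, wrench from where it was at the start of the episode below 0.03 m); the robot touches nothing.
It fails at once if a box is lifted, tipped or shoved away (more than 12 mm up, 0.1 rad, 40 mm) (height (world z) of any of big_box, small_box above 0.012 m or angle between any of big_box, small_box's own z axis and vertical above 0.1 rad or distance of any of big_box, small_box from where it was at the start of the episode above 0.04 m).
It fails at once if the lid is forced past its turn-button ((value of joint big_lid above 0.12 rad and value of joint big_latch below 0.7 rad)).
It fails at once if the lid is flung (faster than 4 rad/s) (velocity of joint big_lid above 4 rad/s).
It fails at once if the pin or the tab is taken between the fingers instead of pushed ((horizontal distance between the grasp point and big_pin below 0.007 m and distance between the grasp point and big_pin below 0.03 m and contact force between the fingers and big_box above 0.5 N) or (distance between the grasp point and big_tab below 0.006 m and contact force between the fingers and big_box above 0.5 N)).
It fails at once if the smaller box is opened or unlatched, or another thing is moved (more than 30 mm) or picked up (value of joint small_lid above 0.1 rad or value of joint small_latch above 0.35 rad or distance of any of screwdriver, tape, spray_can, jar, mug, offcut, wrench from where it was at the start of the episode above 0.03 m).
It also fails if it takes over 64 s, if anything falls off the work surface, if the arm or the gripper's body presses on something with over 40 N, if the wrist force passes 120 N, or if a joint passes its speed limit or range.

## Robot

A 7-joint arm with a two-finger parallel gripper is mounted at the origin on the work surface. World frame = base frame: x ahead of the robot, y to its left, z up, the work surface at z = 0. Lengths are in m, angles in rad, forces in N, time in s.
With the tool pointing down it reaches from about 0.425 to 0.875 m from the base axis. Payload 4.7 kg.
Tool frame: the origin (TCP) lies midway between the tips of the shut fingers; the grasp point (between the pads) lies 19 mm behind it; z points along the fingers, y is the line along which they close (so a half turn about z gives the same grasp; the last joint's range is limited). The gripper opens to 87 mm and grips with 3 to 60 N. Pads are 19 mm wide; open, the fingers measure 117 mm over their backs; the gripper's body (75 mm by 190 mm) begins 51 mm behind the grasp point.
Start: joints at [-1.33, 0.321, -0.07, 1.45, 0.023, 1.371, -0.057], TCP at [0.146, 0.633, 0.223] pointing down, gripper open.
Joint ranges: [-2.86, 2.86], [-0.3, 2.09], [-1.38, 1.24], [0.06, 2.45], [-1.56, 4.7], [0.09, 2.05], [-2.69, 2.69]. Speed limits (rad/s): [2.57, 2.57, 3.14, 3.14, 3.14, 3.14, 3.14].

## Interface

Orientations are given as a rotation vector (axis times angle).
In Python, from bench import ctrl gives the robot as it stands. The module is installed in compiled form; this text tells all that it offers.
- The arm moves only by the shell command python3 -m handwheel 'ROWS' [FORCE]. ROWS is JSON, a list of rows, each a list of 7 numbers: the finger opening in m, from 0 to 0.087, then the shift along the tool's x, y, z in m, then the turn, a rotation vector about the tool's x, y, z in degrees. A call has 1 to 12 rows; each row shifts and turns the commanded pose from where the row before left it, along the tool's axes as they then stand; what a row does not reach is not made up. A row lasts 1/8 s, in which the tool goes at most 62.5 mm and 10.7 degrees, less where a joint would pass 70% of its speed; a pose out of reach is approached as far as the arm can. A call is refused whole if a number of a shift passes 0.0625 or a number of a turn 10.7, either way. A call with a gripper value outside its range is refused whole. The fingers move at their own pace and stop on an object; FORCE is the grip in N (left out, the last holds). Time passes only in rows, so rows that do not move let the fingers close. It gives the time, the measured TCP pose, the force, the opening and the grip force at its end, in the units of the state.
- ctrl.get_state(): the state, without advancing time (a new reading comes with each control period).
- ctrl.get_image(name): name is "scene" or "side" or "wrist"; returns (picture, depth): 480x640x3 uint8, blue, green, red; 480x640 float32, m along the optical axis (not along the pixel's ray), 0 where there is no reading.
- ctrl.camera_info(name): a dict with "intrinsics" (3x3 intrinsics, pixels), "D" ([k1, k2, p1, p2, k3] as OpenCV has them; the pictures are not rectified), "R" (3x3) and "t" (3): a world point X has camera coordinates R X + t. Camera axes: x right, y down, z forward; pixel columns grow to the right and rows downward; lengths in m; the calibration is good to about 2 mm. A picture is of the moment at which its call begins: read the wrist's pose just before it. camera_info takes no time and is no camera call; for the wrist camera it gives the pose at the moment of the call.
- ctrl.close_job(): hands the job in; it is judged then, once.
The state is a dict: "time": time; "joint_positions": joint angles; "qd": joint speeds; "joint_torque": joint torques, N m; "position": TCP position; "tool_rot": TCP orientation; "ft_force": force on the tool from outside, world axes, zero at the start; "torque": the same for the moment, N m; "grip_width": opening from 0.0 (shut) to 1.0 (fully open); "grip_force": force on a finger pad.
Only numpy, scipy, OpenCV 4.12 (cv2) and the standard library are available. Lean on these libraries where they do the work, as an engineer would, in place of code of your own. Each camera call takes 0.05 s, during which the arm holds its last target. There are 200 camera calls.

## Working session

There is one attempt and no reset: what is moved stays moved. The work goes in short steps, Python scripts to look and compute and a shell command to move; the robot and the scene stay as the last step left them, time stands still between calls to the robot, and variables do not carry over. Pictures are saved under pics/ and viewed, at most 10 in all, crops included, and the job is handed in when it is done.

```bash
mkdir -p pics; python3 - <<'E'
from bench import ctrl
import cv2,numpy as np
s=ctrl.get_state();print({k:np.round(v,3).tolist() for k,v in s.items()})
for n in("scene","side"):
    im,d=ctrl.get_image(n);cv2.imwrite(f"pics/{n}0.png",im);np.save(f"pics/{n}0.npy",d)
    c=ctrl.camera_info(n);print(n,np.round(c["intrinsics"],1).tolist(),np.round(c["D"],3),np.round(-np.array(c["R"]).T@c["t"],3))
E
```

```text
{'time': 0.0, 'joint_positions': [-1.33, 0.322, -0.07, 1.452, 0.023, 1.371, -0.057], 'qd': [0.001, -0.002, -0.001, -0.001, -0.0, 0.002, 0.001], 'joint_torque': [0.0, -49.13, -0.404, -31.252, -0.064, 0.044, 0.0], 'position': [0.146, 0.633, 0.221], 'tool_rot': [-0.355, -3.121, 0.003], 'ft_force': [-0.668, -0.382, 0.581], 'torque': [-0.047, -0.042, -0.006], 'grip_force': 0.0, 'grip_width': 0.998}
scene [[506.3, 0.0, 321.0], [0.0, 506.3, 242.3], [0.0, 0.0, 1.0]] [-0.11  0.    0.    0.    0.  ] [1.148 0.593 1.044]
side [[595.6, 0.0, 330.9], [0.0, 595.6, 236.4], [0.0, 0.0, 1.0]] [-0.053  0.     0.     0.     0.   ] [ 0.358 -0.864  1.109]
```

View pics/scene0.png

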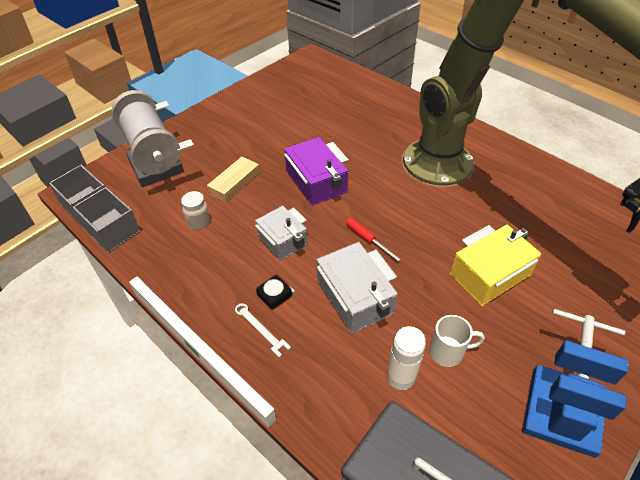

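View pics/side0.png

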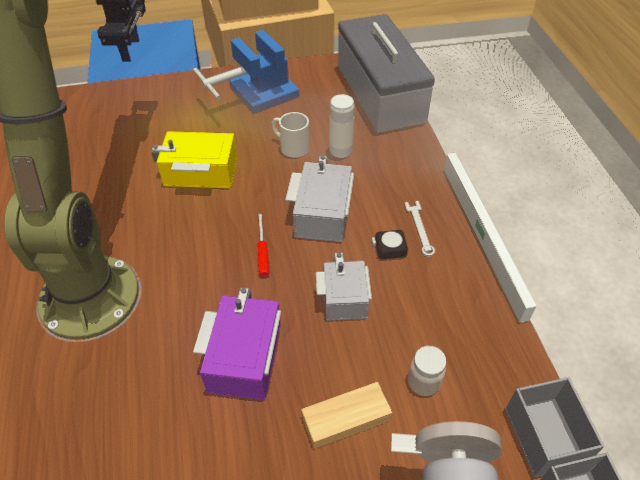

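The scene view shows four lidded boxes:
- Large grey at scene (357,285), side (323,200).
- Small grey at scene (282,231), side (346,289).
- Purple at scene (316,170).
- Yellow at scene (496,262).

The large grey one fits: it's grey and the bigger of the two. Next I'll confirm it in one crop and measure it.

```bash
cat > h.py <<'E'
import numpy as np,cv2
from bench import ctrl
def cloud(n,d):
    c=ctrl.camera_info(n);K=np.array(c["intrinsics"]);D=np.array(c["D"])
    v,u=np.mgrid[0:480,0:640]
    p=cv2.undistortPoints(np.stack([u,v],-1).reshape(-1,1,2).astype(float),K,D).reshape(480,640,2)
    X=np.dstack([p,np.ones((480,640))])*d[...,None]
    return (X-np.array(c["t"]))@np.array(c["R"])
def proj(n,P):
    c=ctrl.camera_info(n)
    return cv2.projectPoints(np.array(P,float).reshape(-1,3),cv2.Rodrigues(np.array(c["R"]))[0],np.array(c["t"],float),np.array(c["intrinsics"]),np.array(c["D"]))[0].reshape(-1,2)
E
python3 - <<'E'
from h import *
tops=[]
for n,r in(("scene",(225,340,305,410)),("side",(145,245,280,365))):
    d=np.load(f"pics/{n}0.npy");P=cloud(n,d)
    m=np.zeros((480,640),bool);m[r[0]:r[1],r[2]:r[3]]=1
    z=P[...,2]
    print(n,"bench z",np.median(P[(z<.02)&(z>-.02)&m][:,2]))
    q=P[m&(z>.081)&(z<.093)];
    w=cv2.minAreaRect((q[:,:2]*1000).astype(np.float32));print("lid+tab",len(q),w,np.median(q[:,2]))
    pin=P[m&(z>.103)&(z<.125)];print("pin",len(pin),np.round(pin.mean(0),4),np.round(pin.min(0),3),np.round(pin.max(0),3))
    # lid only: histogram of points
    h=np.zeros((300,300),np.uint8)
    for x,y,_ in q: 
        i,j=int((x-.45)*1000),int((y+.05)*1000)
    print(np.round(np.percentile(q,[0,1,50,99,100],axis=0),3).tolist())
im=cv2.imread("pics/scene0.png")[225:345,300:420];im2=cv2.imread("pics/side0.png")[140:250,270:380]
cv2.imwrite("pics/c1.png",np.hstack([cv2.resize(im,(400,400),interpolation=2),cv2.resize(im2,(400,400),interpolation=2)]))
E
```

```text
scene bench z -0.0013586252104352903
lid+tab 3384 ((570.5137329101562, 156.6919403076172), (205.71910095214844, 153.61927795410156), 70.64909362792969) 0.08517871477279605
pin 35 [0.5858 0.2042 0.1138] [0.579 0.198 0.103] [0.591 0.209 0.121]
[[0.481, 0.04, 0.081], [0.492, 0.05, 0.081], [0.574, 0.151, 0.085], [0.653, 0.248, 0.092], [0.662, 0.256, 0.093]]
side bench z -0.0008653343617348119
lid+tab 2856 ((565.0469360351562, 151.35235595703125), (204.6524658203125, 152.92727661132812), 70.29692077636719) 0.08568923043903162
pin 28 [0.578  0.197  0.1135] [0.574 0.191 0.104] [0.583 0.204 0.123]
[[0.476, 0.035, 0.081], [0.486, 0.045, 0.081], [0.563, 0.137, 0.086], [0.645, 0.236, 0.091], [0.655, 0.249, 0.093]]
```

View pics/c1.png

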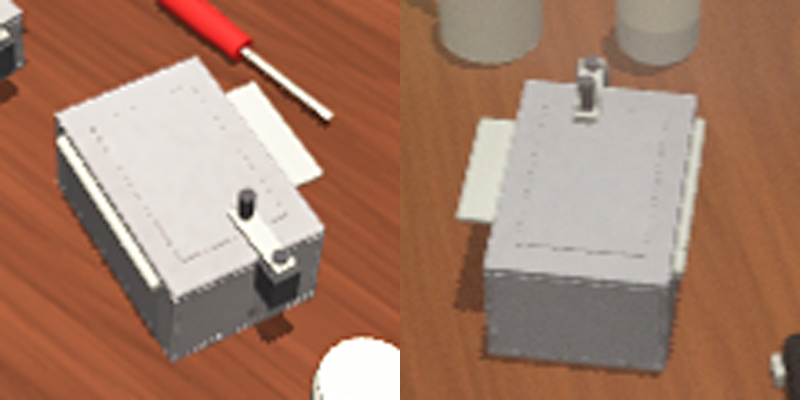

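The left crop shows the large grey lid with its pin at (246,203), its pivot at (283,257) and the tab at right, (275,135). The right crop shows the pin at (587,90) and the tab at (487,170). The colour, size and tab confirm this is big_box. Next I'll cast corner rays onto the lid plane.

```bash
cat >> h.py <<'E'
def ray(n,px,z):
    c=ctrl.camera_info(n);R=np.array(c["R"]);t=np.array(c["t"])
    p=cv2.undistortPoints(np.array(px,float).reshape(-1,1,2),np.array(c["intrinsics"]),np.array(c["D"])).reshape(-1,2)
    C=-R.T@t;w=np.c_[p,np.ones(len(p))]@R
    return C+w*((z-C[2])/w[:,2])[:,None]
E
python3 - <<'E'
from h import *
sc=lambda l:np.array(l,float)*0.3+[300,225]
sd=lambda l:(np.array(l,float)-[400,0])*0.275+[270,140]
A=ray("scene",sc([(57,120),(195,57),(323,225),(172,298)]),.087)   # back-right, front-right, front-left, back-left
B=ray("side",sd([(670,280),(488,268),(525,82),(695,97)]),.087)
for n,Q in(("scene",A),("side",B)):
    c=Q[:,:2].mean(0);ey=(Q[2]+Q[3]-Q[0]-Q[1])[:2];ex=(Q[0]+Q[3]-Q[1]-Q[2])[:2]
    print(n,np.round(Q[:,:2],3).tolist(),"c",np.round(c,4),"L",np.hypot(*ex)/2,np.hypot(*ey)/2,"angx",np.degrees(np.arctan2(ex[1],ex[0])),np.degrees(np.arctan2(ey[1],ey[0]))-90)
print("pintop",ray("scene",sc([(246,192)]),.12),ray("side",sd([(587,78)]),.12))
print("pivot", ray("scene",sc([(283,256)]),.1),ray("side",sd([(593,64)]),.1))
print("tab",ray("scene",sc([(255,82),(322,175),(295,187),(232,93)]),.087).mean(0),ray("side",sd([(480,119),(457,218),(495,221),(520,121)]),.087).mean(0))
for a in(-18,-20,-22):
  c=np.cos(np.radians(a));s=np.sin(np.radians(a));R=np.array([[c,-s],[s,c]])
  print(a,"rel pin,pivot,tab",R@[-15,59],R@[-15,101],R@[-73,0])
# bystanders: screwdriver, can heights
for n,r in(("scene",(220,265,340,405)),("scene",(325,390,385,425)),("side",(210,280,250,275)),("side",(90,160,325,355)),("side",(110,158,270,312))):
  d=np.load(f"pics/{n}0.npy");P=cloud(n,d)[r[0]:r[1],r[2]:r[3]].reshape(-1,3);P=P[(P[:,2]>.012)];print(n,r,np.round(np.percentile(P,[3,50,97],axis=0),3).tolist())
E
```

```text
scene [[0.605, 0.047], [0.491, 0.082], [0.548, 0.247], [0.664, 0.209]] c [0.5769 0.1461] L 0.12019770864254482 0.17369812538728582 angx -17.665872619764368 -19.616769723572162
side [[0.601, 0.037], [0.489, 0.071], [0.545, 0.239], [0.657, 0.2]] c [0.5728 0.1369] L 0.11772605841774324 0.17442043270518345 angx -18.154894479593327 -18.80982278856193
pintop [[0.58256579 0.20345267 0.12      ]] [[0.5805416  0.19867052 0.12      ]]
pivot [[0.59488452 0.24732009 0.1       ]] [[0.59203417 0.23325866 0.1       ]]
tab [0.50735291 0.17181373 0.087     ] [0.50495219 0.16024063 0.087     ]
-18 rel pin,pivot,tab [ 3.96615492 60.74758938] [ 16.94486869 100.69196306] [-69.42712569  22.55824059]
-20 rel pin,pivot,tab [ 6.08379914 60.57216678] [ 20.44864516 100.03925685] [-68.59756132  24.96747046]
-22 rel pin,pivot,tab [ 8.19403119 60.32294632] [23.92750812 99.26466821] [-67.68442138  27.34628132]
scene (220, 265, 340, 405) [[0.4, -0.015, 0.013], [0.508, 0.096, 0.084], [0.563, 0.162, 0.089]]
scene (325, 390, 385, 425) [[0.65, 0.34, 0.021], [0.69, 0.372, 0.143], [0.703, 0.395, 0.171]]
side (210, 280, 250, 275) [[0.388, -0.033, 0.013], [0.402, 0.013, 0.021], [0.413, 0.126, 0.028]]
side (90, 160, 325, 355) [[0.636, 0.327, 0.018], [0.661, 0.338, 0.114], [0.694, 0.379, 0.172]]
side (110, 158, 270, 312) [[0.499, 0.358, 0.017], [0.542, 0.379, 0.063], [0.579, 0.444, 0.095]]
```

```bash
python3 -m handwheel '[[0,-0.042,-0.029,0,0,0,0],[0,-0.042,-0.029,0,0,0,0],[0,-0.042,-0.029,0,0,0,0],[0,-0.042,-0.029,0,0,0,0],[0,-0.042,-0.029,0,0,0,0],[0,-0.042,-0.029,0,0,0,0],[0,-0.042,-0.029,0,0,0,0],[0,-0.042,-0.029,0,0,0,0],[0,-0.042,-0.029,0,0,0,0],[0,-0.042,-0.029,0,0,0,0],[0,-0.042,-0.029,0,0,0,0],[0,-0.042,-0.029,0,0,0,0]]' 10
python3 -m handwheel '[[0,0,0,0,0,0,-10],[0,0,0,0,0,0,-10],[0,0,0,0,0,0,-10],[0,0,0,0,0,0,-9.5],[0,0,0,0,0,0,0],[0,0,0,0,0,0,0]]'
python3 - <<'E'
from h import *
im,d=ctrl.get_image("wrist");cv2.imwrite("pics/w1.png",im)
P=cloud("wrist",d);z=P[...,2]
pin=P[(z>.112)&(z<.13)&(abs(P[...,0]-.58)<.03)&(abs(P[...,1]-.2)<.03)];print(len(pin),pin.mean(0) if len(pin) else 0)
s=ctrl.get_state();print(s["position"],cv2.Rodrigues(np.array(s["tool_rot"]))[0])
E
```

```text
time: 1.6
position: [0.5597, 0.1797, 0.2223]
tool_rot: [-0.355, -3.121, -0.0]
ft_force: [0.0, 0.1, 0.5]
grip_width: 0.005
grip_force: 0.0
time: 2.35
position: [0.5589, 0.1809, 0.2223]
tool_rot: [0.716, -3.058, 0.0]
ft_force: [-0.2, 0.9, 0.4]
grip_width: 0.003
grip_force: 0.0
166 [0.57697497 0.20096566 0.11831896]
[0.55894295 0.18088134 0.22238842] [[-8.95885124e-01 -4.44285698e-01 -2.52071072e-04]
 [-4.44285682e-01  8.95885159e-01 -1.16843014e-04]
 [ 2.77738413e-04  7.31364986e-06 -9.99999961e-01]]
```

View pics/w1.png

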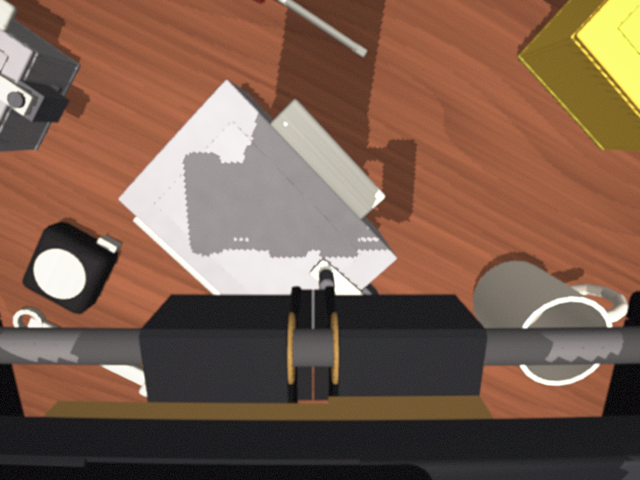

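The wrist picture has the pin at (327,270) and the tab at (330,150), which matches the estimate. I'll descend beside the pin and push it.

```bash
python3 -m handwheel '[[0,0,0,0.03,0,0,0],[0,0,0,0.03,0,0,0],[0,0,0,0.03,0,0,0],[0,0,0,0.02,0,0,0],[0,0,0,0.01,0,0,0],[0,0,0,0,0,0,0]]'
python3 -m handwheel '[[0,-0.006,0,0,0,0,0],[0,-0.006,0,0,0,0,0],[0,-0.006,0,0,0,0,0],[0,-0.006,0,0,0,0,0],[0,-0.006,0,0,0,0,0],[0,-0.006,0,0,0,0,0]]'
python3 -m handwheel '[[0,-0.006,0,0,0,0,0],[0,-0.006,0,0,0,0,0],[0,-0.006,0,0,0,0,0],[0,-0.006,0,0,0,0,0],[0,-0.006,0,0,0,0,0],[0,-0.004,0,0,0,0,0],[0,0,0,0,0,0,0]]'
python3 - <<'E'
from h import *
a,_=ctrl.get_image("scene");b,_=ctrl.get_image("side")
cv2.imwrite("pics/c2.png",np.hstack([cv2.resize(a[225:345,300:420],(400,400)),cv2.resize(b[140:250,270:380],(400,400))]))
E
```

```text
time: 3.15
position: [0.5587, 0.1809, 0.1022]
tool_rot: [0.719, -3.057, 0.0]
ft_force: [-0.1, -0.0, 1.0]
grip_width: 0.005
grip_force: 0.0
time: 3.9
position: [0.5918, 0.1974, 0.1025]
tool_rot: [-0.72, 3.057, 0.0]
ft_force: [-0.6, -1.7, 0.5]
grip_width: 0.007
grip_force: 0.9
time: 4.78
position: [0.6218, 0.213, 0.1025]
tool_rot: [-0.721, 3.057, 0.001]
ft_force: [-2.3, 2.1, -0.6]
grip_width: 0.007
grip_force: 1.3
```

View pics/c2.png

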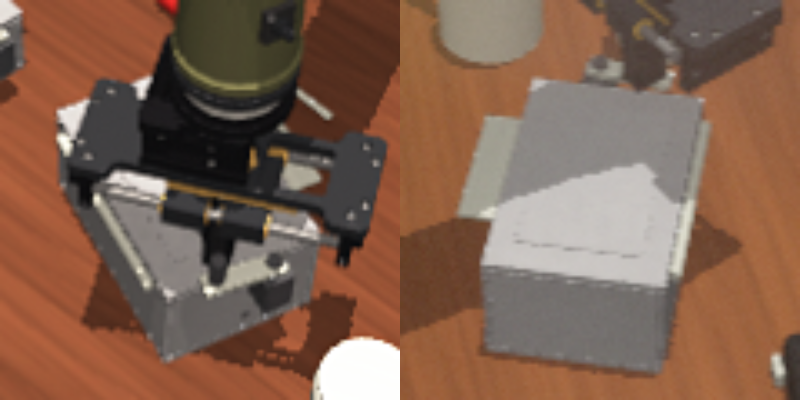

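The bar now lies roughly along the box side (scene crop, pivot (278,262), free end about (212,285)). Next I'll back off, rise, turn the tool to face the tab from the front, and remeasure.

```bash
python3 -m handwheel '[[0,0.015,0,0,0,0,0],[0,0.015,0,0,0,0,0],[0,0,0,-0.04,0,0,0],[0,0,0,-0.04,0,0,0],[0,0,0,-0.04,0,0,0],[0,0,0,0,0,0,9],[0,0,0,0,0,0,9],[0,0,0,0,0,0,9],[0,0,0,0,0,0,9],[0,0,0,0,0,0,9]]'
python3 -m handwheel '[[0,0.04,-0.016,0,0,0,0],[0,0.04,-0.016,0,0,0,0],[0,0.04,-0.016,0,0,0,0],[0,0.03,-0.012,0,0,0,0],[0,0,0,0,0,-8,0],[0,0,0,0,0,-8,0],[0,0,0,0,0,-8,0],[0,0,0,0,0,-8,0],[0,0,0,0,0,-8,0],[0,0,0,0,0,0,0]]'
python3 - <<'E'
from h import *
s=ctrl.get_state();print(np.round(s["position"],4),np.round(s["joint_positions"],3),np.round(cv2.Rodrigues(np.array(s["tool_rot"]))[0],3).tolist())
o=[]
for n in("scene","side"):
    im,d=ctrl.get_image(n);np.save(f"pics/{n}3.npy",d);o.append(cv2.resize(im[225:345,300:420] if n=="scene" else im[140:250,270:380],(400,400)))
    P=cloud(n,d);r=(225,345,400,560) if n=="scene" else (120,190,140,245)
    m=np.zeros((480,640),bool);m[r[0]:r[1],r[2]:r[3]]=1
    hsv=cv2.cvtColor(im,cv2.COLOR_BGR2HSV);y=P[m&(abs(hsv[...,0].astype(int)-29)<5)&(hsv[...,1]>150)&(P[...,2]>.03)];print("yellow",np.round(np.percentile(y,[2,50,98],axis=0),3).tolist())
cv2.imwrite("pics/c3.png",np.hstack(o))
E
```

```text
time: 6.12
position: [0.5961, 0.1974, 0.2232]
tool_rot: [0.515, 3.096, -0.0]
ft_force: [-0.4, 0.0, -0.8]
grip_width: 0.005
grip_force: 0.0
time: 7.38
position: [0.4326, 0.1896, 0.2215]
tool_rot: [0.388, 2.418, -0.145]
ft_force: [0.7, -1.0, 1.0]
grip_width: 0.006
grip_force: 0.0
[0.4326 0.1896 0.2215] [-0.783 -0.301 -0.169  2.254  0.713  1.073 -0.015] [[-0.728, 0.314, 0.61], [0.239, 0.949, -0.204], [-0.643, -0.002, -0.766]]
yellow [[0.196, 0.293, 0.075], [0.321, 0.383, 0.084], [0.383, 0.438, 0.104]]
yellow [[0.186, 0.121, 0.032], [0.279, 0.32, 0.085], [0.37, 0.423, 0.304]]
```

View pics/c3.png

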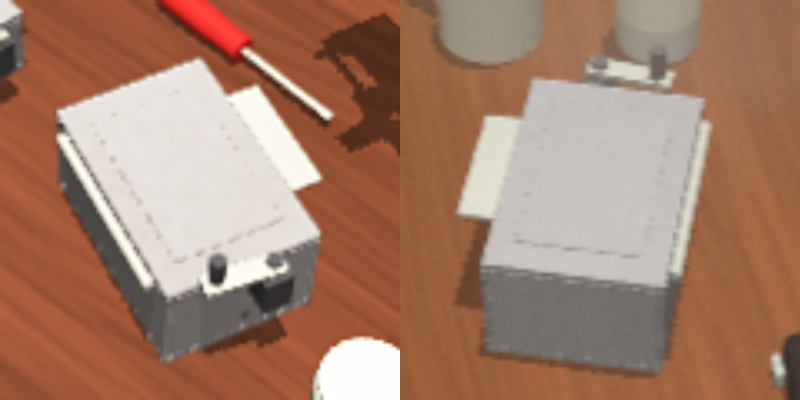

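The button is clear: in the side crop the bar lies along the wall, with the pin at (657,62). The tool is tilted 40° and centred on the tab, at own x of about -151 mm. Next I'll go down in front of the tab.

```bash
python3 -m handwheel '[[0,0.0157,0,0.0238,0,0,0],[0,0.0157,0,0.0238,0,0,0],[0,0.0157,0,0.0238,0,0,0],[0,0,0,0,0,0,0]]'
python3 - <<'E'
from h import *
s=ctrl.get_state();print(np.round(s["position"],4),np.round(s["joint_positions"],3),np.round(cv2.Rodrigues(np.array(s["tool_rot"]))[0],3).tolist())
sc=lambda l:np.array(l,float)*0.3+[300,225]
sd=lambda l:(np.array(l,float)-[400,0])*0.275+[270,140]
a=ray("scene",sc([(257,86),(322,180),(297,190),(230,95)]),.087);b=ray("side",sd([(487,117),(458,213),(497,218),(523,117)]),.087)
print("tab",a.mean(0),b.mean(0));e=(b[0]-b[1]);print("tab y dir",np.degrees(np.arctan2(e[1],e[0]))-90);e=a[1]-a[0];print(np.degrees(np.arctan2(e[1],e[0]))-90)
for n,p,q in(("scene",sc([(216,262)]),sc([(277,262)])),("side",sd([(659,50)]),sd([(599,62)]))):
    e=(ray(n,p,.12)-ray(n,q,.1))[0];print("bar dir",np.degrees(np.arctan2(e[1],e[0])),np.hypot(*e[:2]))
E
```

```text
time: 7.98
position: [0.4435, 0.1845, 0.1368]
tool_rot: [0.398, 2.419, -0.147]
ft_force: [0.0, 0.5, 0.6]
grip_width: 0.004
grip_force: 0.0
[0.4435 0.1845 0.1368] [-0.76  -0.173 -0.175  2.345  0.831  0.919 -0.198] [[-0.727, 0.321, 0.607], [0.245, 0.947, -0.207], [-0.641, -0.002, -0.768]]
tab [0.50962588 0.17407339 0.087     ] [0.50768685 0.16303713 0.087     ]
tab y dir -21.999568597129127
-22.33978300638347
bar dir -30.058212880686582 0.04451316388585993
bar dir -25.71323479590182 0.04205685084251384
```

```bash
python3 -m handwheel '[[0,0.0088,0,0.0206,0,0,0],[0,0.0088,0,0.0206,0,0,0],[0,0.0088,0,0.0206,0,0,0],[0,0.0088,0,0.0206,0,0,0],[0,0,0,0,0,0,0]]'
python3 - <<'E'
from h import *
s=ctrl.get_state();p=np.array(s["position"]);print(np.round(p,4),np.round(s["joint_positions"],3),np.round(s["ft_force"],1),np.round(cv2.Rodrigues(np.array(s["tool_rot"]))[0],3).tolist())
print("own x",-73+1000*(p[:2]-[.5085,.168])@[.936,-.352])
E
```

```text
time: 8.6
position: [0.4686, 0.1774, 0.0524]
tool_rot: [0.396, 2.416, -0.145]
ft_force: [-0.5, 0.3, -0.4]
grip_width: 0.007
grip_force: 0.0
[0.4686 0.1774 0.0524] [-0.72   0.024 -0.159  2.388  1.061  0.763 -0.446] [-0.5  0.3 -0.4] [[-0.726, 0.319, 0.609], [0.244, 0.948, -0.206], [-0.643, -0.001, -0.766]]
own x -113.63244590064306
```

```bash
python3 -m handwheel '[[0,-0.0067,0,0.0056,0,0,0],[0,-0.0067,0,0.0056,0,0,0],[0,-0.0067,0,0.0056,0,0,0],[0,-0.0067,0,0.0056,0,0,0],[0,0,0,0,0,-5,0],[0,0,0,0,0,-5,0],[0,0,0,0,0,0,0]]'
python3 - <<'E'
from h import *
s=ctrl.get_state();p=np.array(s["position"]);print(np.round(p,4),np.round(s["joint_positions"],3),np.round(s["ft_force"],1),np.round(cv2.Rodrigues(np.array(s["tool_rot"]))[0],3).tolist())
print("own x",-73+1000*(p[:2]-[.5085,.168])@[.936,-.352])
a,_=ctrl.get_image("scene");b,_=ctrl.get_image("side")
cv2.imwrite("pics/c4.png",np.hstack([cv2.resize(a[215:335,310:430],(400,400)),cv2.resize(b[140:250,250:360],(400,400))]))
E
```

```text
time: 9.48
position: [0.4996, 0.1671, 0.0504]
tool_rot: [0.361, 2.248, -0.173]
ft_force: [0.4, 0.5, -0.3]
grip_width: 0.009
grip_force: 0.0
[0.4996 0.1671 0.0504] [-0.752  0.131 -0.163  2.419  1.378  0.847 -0.773] [ 0.4  0.5 -0.3] [[-0.613, 0.315, 0.725], [0.2, 0.949, -0.243], [-0.765, -0.004, -0.645]]
own x -81.04415744830742
```

View pics/c4.png

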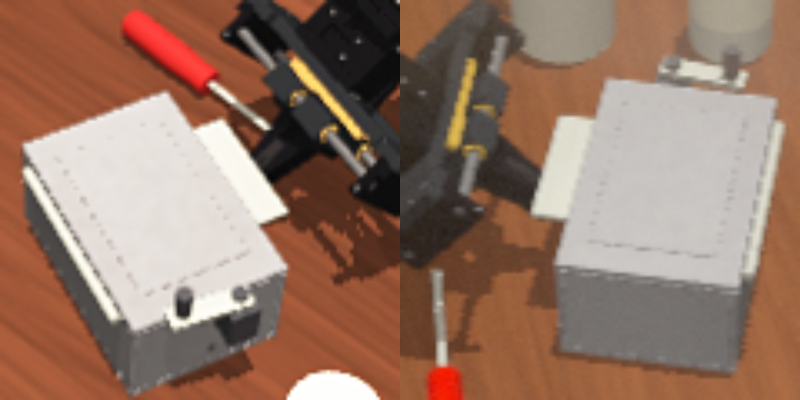

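Both crops show the fingertip entering under the tab mid-width (left crop (270,165), right crop (530,180)), with the lid shut. I'll lift it to about 20° slowly and check.

```bash
python3 -m handwheel '[[0,-0.0055,0,-0.0026,0,0,0],[0,-0.0055,0,-0.0026,0,0,0],[0,-0.0086,0,-0.005,0,0,0],[0,-0.0086,0,-0.005,0,0,0],[0,-0.0086,0,-0.005,0,0,0],[0,-0.0086,0,-0.005,0,0,0],[0,-0.0086,0,-0.005,0,0,0],[0,0,0,0,0,0,0]]'
cat > lid.py <<'E'
from h import *
s=ctrl.get_state();p=np.array(s["position"]);print(np.round(s["joint_positions"],3),np.round(cv2.Rodrigues(np.array(s["tool_rot"]))[0][:,2],3))
print("own x",-73+1000*(p[:2]-[.5085,.168])@[.936,-.352],p[2])
for n in("scene","side"):
    im,d=ctrl.get_image(n);P=cloud(n,d)-[.577,.143,0]
    ex,ey=np.array([.936,-.352]),np.array([.352,.936]);x=P[...,:2]@ex;y=P[...,:2]@ey;z=P[...,2]
    gray=(im.max(2).astype(int)-im.min(2)<25)&(im.max(2)>110)
    m=gray&(abs(y)<.075)&(x>-.12)&(x<.14)&(z>.07)&(z<.25)
    k=m&(z>.1);print(n,k.sum(),"x,z med",np.round([np.median(x[k]),np.median(z[k])],3),"zmax",np.round(np.percentile(z[k],98),3) if k.any() else 0,
      "angle",np.round(np.degrees(np.median(np.arctan2(z[k]-.083,.06-x[k]))),1))
    q=(P[...,2]>.05)&(abs(x)<.2)
E
python3 lid.py
```

```text
time: 10.58
position: [0.5122, 0.1634, 0.114]
tool_rot: [0.368, 2.244, -0.169]
ft_force: [-1.5, -0.1, -0.8]
grip_width: 0.001
grip_force: 0.5
[-0.726 -0.013 -0.151  2.381  1.233  0.857 -0.536] [ 0.727 -0.243 -0.642]
own x -67.93944216385599 0.11398722927761999
scene 2322 x,z med [-0.02   0.119] zmax 0.191 angle 24.1
side 1836 x,z med [-0.025  0.119] zmax 0.192 angle 23.2
```

```bash
python3 -m handwheel '[[0,-0.01,0,-0.0018,0,0,0],[0,-0.01,0,-0.0018,0,0,0],[0,-0.01,0,-0.0018,0,0,0],[0,-0.01,0,-0.0018,0,0,0],[0,-0.01,0,-0.0018,0,0,0],[0,-0.0088,0,0.0015,0,0,0],[0,-0.0088,0,0.0015,0,0,0],[0,-0.0088,0,0.0015,0,0,0],[0,-0.0088,0,0.0015,0,0,0],[0,-0.0088,0,0.0015,0,0,0],[0,0,0,0,0,0,0]]'
python3 lid.py
```

```text
time: 12.05
position: [0.5685, 0.1444, 0.1865]
tool_rot: [0.367, 2.244, -0.17]
ft_force: [-0.1, 0.0, -0.0]
grip_width: 0.004
grip_force: 0.2
[-0.66  -0.087 -0.069  2.264  1.128  0.821 -0.24 ] [ 0.727 -0.243 -0.642]
own x -8.515309521178565 0.18648339832293942
scene 2162 x,z med [0.029 0.155] zmax 0.209 angle 66.1
side 1389 x,z med [0.024 0.158] zmax 0.209 angle 63.8
```

```bash
python3 -m handwheel '[[0,-0.0074,0,0.0038,0,0,0],[0,-0.0074,0,0.0038,0,0,0],[0,-0.0074,0,0.0038,0,0,0],[0,-0.0074,0,0.0038,0,0,0],[0,-0.0035,0,0.0032,0,0,0],[0,-0.0035,0,0.0032,0,0,0],[0,-0.0035,0,0.0032,0,0,0],[0,-0.0035,0,0.0032,0,0,0],[0,0,0,0,0,0,0]]'
python3 lid.py
```

```text
time: 13.28
position: [0.615, 0.1286, 0.2012]
tool_rot: [0.366, 2.245, -0.171]
ft_force: [0.3, 0.7, -0.6]
grip_width: 0.006
grip_force: 0.0
[-0.615 -0.046 -0.011  2.191  1.126  0.761 -0.149] [ 0.726 -0.243 -0.643]
own x 40.56818443715234 0.2011686960549467
scene 355 x,z med [0.056 0.207] zmax 0.226 angle 88.3
side 353 x,z med [0.054 0.197] zmax 0.226 angle 87.1
```

```bash
python3 -m handwheel '[[0,-0.002,0,0.0023,0,0,0],[0,-0.002,0,0.0023,0,0,0],[0,-0.002,0,0.0023,0,0,0],[0,-0.002,0,0.0023,0,0,0],[0,-0.002,0,0.0023,0,0,0],[0,0,0,0,0,0,0],[0,0,0,0,0,0,0],[0,0,0,0,0,0,0]]'
python3 lid.py
```

```text
time: 14.38
position: [0.6291, 0.1242, 0.2013]
tool_rot: [0.365, 2.245, -0.17]
ft_force: [-0.6, -0.4, -0.1]
grip_width: 0.005
grip_force: 0.0
[-0.601 -0.025  0.004  2.171  1.131  0.739 -0.134] [ 0.727 -0.243 -0.643]
own x 55.34560023640472 0.20133261343667685
scene 138 x,z med [0.086 0.219] zmax 0.233 angle 101.3
side 223 x,z med [0.084 0.203] zmax 0.223 angle 101.3
```

```bash
python3 -m handwheel '[[0,0,0,0,0,0,0],[0,0,0,0,0,0,0],[0,0,0,0,0,0,0],[0,0,0,0,0,0,0]]'
python3 lid.py
```

```text
time: 14.98
position: [0.6292, 0.1241, 0.2014]
tool_rot: [0.366, 2.245, -0.17]
ft_force: [-0.3, -1.4, 0.5]
grip_width: 0.007
grip_force: 0.0
[-0.601 -0.025  0.005  2.171  1.131  0.739 -0.134] [ 0.727 -0.243 -0.643]
own x 55.450329781533384 0.2013710542213972
scene 191 x,z med [0.108 0.192] zmax 0.234 angle 112.8
side 741 x,z med [0.09  0.164] zmax 0.214 angle 110.8
```

The lid has fallen to about 112°, its stop. I'll back the arm off along the tool, rise, and check.

```bash
python3 -m handwheel '[[0,0,0,-0.03,0,0,0],[0,0,0,-0.03,0,0,0],[0,0,0,-0.03,0,0,0],[0,0,0,-0.03,0,0,0],[0,0,0,0,0,0,0],[0,0,0,0,0,0,0],[0,0,0,0,0,0,0],[0,0,0,0,0,0,0]]'
python3 lid.py; python3 - <<'E'
from h import *
a,_=ctrl.get_image("scene");b,_=ctrl.get_image("side")
cv2.imwrite("pics/c5.png",np.hstack([a[140:440,180:560],b[60:360,200:580]]))
E
```

```text
time: 16.08
position: [0.5422, 0.1525, 0.2775]
tool_rot: [0.366, 2.246, -0.172]
ft_force: [0.0, -0.6, -0.8]
grip_width: 0.003
grip_force: 0.0
[-0.688 -0.237 -0.094  2.186  0.945  0.972 -0.01 ] [ 0.725 -0.244 -0.643]
own x -35.99464181129629 0.27752961329392384
scene 182 x,z med [0.108 0.192] zmax 0.216 angle 112.8
side 733 x,z med [0.091 0.164] zmax 0.214 angle 110.8
```

View pics/c5.png

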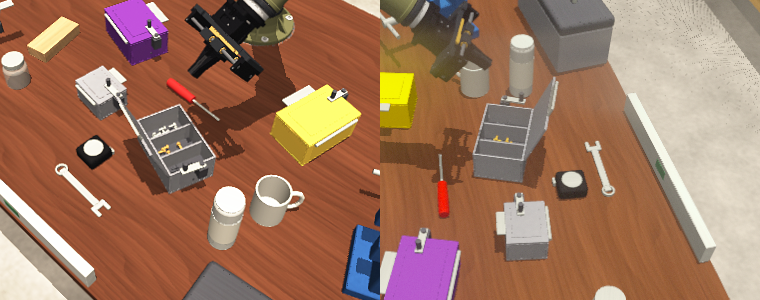

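The big box's lid rests open (left (125,120), right (545,115)) and its button lies along the side. The small box is still shut, everything else looks undisturbed, and the arm is clear.

```bash
python3 -c "from bench import ctrl;print(ctrl.close_job())"
```

```text
the job is handed in; nothing more can be done
None
```

The larger grey box is open, with its lid resting at about 112° (its stop) and its turn-button along the side; the smaller box is still shut, nothing else looks moved, and the job is handed in, though no verdict came back.

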